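# Clamp the board and snap the cover on the sensor housing

## Task

Wind the crank of the hold-down clamp clockwise until its foot bears hard on the wooden board (about half a turn or more after it first touches). Then set the loose white cover squarely over the back half of the housing on the board and press it straight down until it snaps past both catches and sits flush on the back plate. Keep pressing down on the cover with about 10 N or more and finish like that, without letting go; leave the small thread spool and the glue stick where they are.

Things in the scene. Friction and masses are not known exactly. Their poses are not given: they have to be found in the camera images.
- clamp: Grey iron hold-down clamp bolted to the table. Origin on the table top on the vertical screw axis, z up. Column (52 to 78 mm from the axis) and foot plate (43 to 118 mm, 70 mm wide) stand on its +x side. An arm at 50 to 66 mm height carries the screw; the crank turns on top, 74 to 90 mm above the table.
- crank (a joint): Crank angle, rad: 0 wound fully up, grows turned CLOCKWISE seen from above, stop at 12. At q the knob is 40 mm from the screw axis towards (-cos q, +sin q) in the clamp's x, y. One turn lowers the foot 8 mm; it touches the board at about 6.7, then a built-in spring adds about 6.4 N per rad (20 N at 10). Starts at 0 to 3, needs about 2 N at the knob, stays where it is left.
- knob_grip (a point): Grip point on the axis of the crank's upright black knob, 106 mm above the table. The knob is 16 mm thick, spans 84 to 120 mm height, and spins freely on the crank, so a gripper can lead it round without turning. The steel crank arm lies below it (hub bolt to 90 mm).
- pad: The clamp's round steel foot, 28 mm diameter, at the lower end of the screw; origin at the centre of its underside; starts 4.5 to 8.5 mm above the board.
- board: Loose plywood board 240 x 100 x 15 mm lying on the table with its +x end under the clamp's foot. Origin at the centre of its underside, x along its length.
- back_half: Back half of a white sensor housing, fixed on the board 50 mm from its centre towards its -x end, axes as the board's. Origin: centre of the TOP of its back plate (94 x 66 x 5 mm), 20 mm above the table. Four round-topped posts 24 mm tall, 73 x 45 mm over their outsides, guide the cover (1.5 mm play a side, 5 mm lead-in).
- cover: Loose white plastic shell 84 (x) x 56 (y) x 30 mm, 60 g, open below, walls 4 mm, cavity 76 x 48 x 26 mm, dark vent slots on top near both ends. Lies open side down. Origin: centre of its rim plane, z up. Grip across the 56 mm. Same after half a turn. Fitted: origin at back_half's origin, x axes parallel, top 50 mm above the table.
- cover_top (a point): Centre of the cover's flat top face, where to press, 30 mm above its rim.
- yellow_spool: Small thread spool standing upright, 33 mm diameter, 60 mm tall; a bystander, origin under its centre.
- glue: Glue stick standing upright, 24 mm diameter, 86 mm tall; a bystander, origin under its centre.
- catches (a point): Point midway between two sprung catches, 36 mm long, one on each long (y) side of the back half, 10.7 mm above its plate. A cover set on first rests on them, rim about 10.5 mm above the plate; pressing takes 8 to 14 N, then the force drops suddenly (rim about 6 mm up), it drops flush and the catches hold it.
- drawer_unit: Plain grey drawer cabinet standing on the table between the clamp and the cover, not used: an obstacle about 210 x 200 mm and 200 mm tall, solid; origin about under its centre. Carry things round its front (robot) side or well above it. It does not move.
Mind the look-alikes: they are no part of the job. What is shaped like the cover but pink is not meant.

How it is judged:
By the outcome, as a careful person would: the job done as asked, in the order asked, and still so for the second after the job is handed in, while the arm keeps its last pose, push and grip.
It also fails if it takes over 67 s, if anything falls off the work surface, if the arm or the gripper's body presses on something with over 40 N, if the wrist force passes 120 N, or if a joint passes its speed limit or range.

## Robot

A 7-joint arm with a two-finger parallel gripper is mounted at the origin on a cart in front of the work surface, level with it; the furniture and walls round the work are solid. World frame = base frame: x ahead of the robot, y to its left, z up, the work surface at z = 0. Lengths are in m, angles in rad, forces in N, time in s.
With the tool pointing down it reaches from about 0.35 to 0.775 m from the base axis. Payload 3.1 kg.
Tool frame: the origin (TCP) lies at the very end of the fingers, on their centre line; the grasp point (between the pads) lies behind it (pinch_z is the y of the grasp point in the tool frame, in m); y points along the fingers, z is the direction in which the jaws open and shut, and the axes are right-handed (so a half turn about y gives the same grasp; the last joint's range is limited). The gripper opens to 85 mm and grips with 20 to 120 N. Pads are 22 mm wide; open, the fingers measure 114 mm over their backs; the gripper's body (76 mm by 85 mm) begins 54 mm behind the grasp point. The pads swing forward as they close: fully open they stand 13 mm farther back than shut.
Start: joints at [-1.389, 0.311, 0.014, 1.512, -0.004, 1.319, -0.027], TCP at [0.122, 0.536, 0.231] pointing down, gripper open.
Joint ranges: [-2.7, 2.7], [-0.3, 1.91], [-1.27, 1.3], [0.12, 2.57], [-1.44, 4.58], [0.2, 2.03], [-3.05, 3.05]. Speed limits (rad/s): [2.79, 2.79, 3.14, 3.14, 3.14, 3.14, 3.14].

## Interface

Orientations are given as [roll, pitch, yaw] about the fixed x, y, z axes, in that order (R = Rz(yaw) Ry(pitch) Rx(roll)).
In Python, from station import get_obs, snapshot, calibration, close_job, pinch_z gives the robot as it stands. The module is installed in compiled form; this text tells all that it offers.
- The arm moves only by the tool step_arm, never from a script. Its argument "plan" is a list of rows, each an object with "linear": the shift along the tool's x, y, z in m, a list of three; "turn": the turn, a rotation vector about the tool's x, y, z in degrees, a list of three; "claw": the finger opening in m, from 0 to 0.0854. In form: [{"linear": [dx, dy, dz], "turn": [wx, wy, wz], "claw": claw}, ...]. A call has exactly 10 rows; each row is the pose to reach, as a shift and turn from the pose commanded when the call began, along the tool's axes at that moment; what a row does not reach only later rows make up. A row lasts 1/12 s, in which the tool goes at most 41.7 mm and 7.16 degrees, less where a joint would pass 70% of its speed; a pose out of reach is approached as far as the arm can. A call with a gripper value outside its range is refused whole. The fingers move at their own pace and stop on an object; "squeeze" is the grip in N (left out, the last holds). Time passes only in rows, so rows that repeat a pose let the fingers close, or fill a call up. It gives the time, the measured TCP pose, the force and the opening at its end, in the units of the state.
- get_obs(): the state, without advancing time (a new reading comes with each control period).
- snapshot(name): name is "side" or "top"; returns the picture (420x560x3 uint8, red, green, blue); there is no depth.
- calibration(name): a dict with "K" (3x3 intrinsics, pixels), "position" and "orientation" of the camera in the world. Camera axes: x right, y down, z forward; pixel columns grow to the right and rows downward; lengths in m; the calibration is good to about 2 mm. A picture is of the moment at which its call begins. calibration takes no time and is no camera call.
- close_job(): hands the job in, once; it reports no verdict.
The state is a dict: "time": time; "joints": joint angles; "joint_velocities": joint speeds; "effort": joint torques, N m; "eef_pos": TCP position; "tool_rot": TCP orientation; "force": force on the tool from outside, world axes, zero at the start; "wrist_torque": the same for the moment, N m; "opening": opening from 0.0 (shut) to 1.0 (fully open).
Only numpy, scipy, OpenCV 4.12 (cv2) and the standard library are available. Lean on these libraries where they do the work, as an engineer would, in place of code of your own. Each camera call takes 0.05 s, during which the arm holds its last target. There are 200 camera calls.

## Working session

There is one attempt and no reset: what is moved stays moved. The work goes in short steps, Python scripts to look and compute and a tool call to move; the robot and the scene stay as the last step left them, time stands still between calls to the robot, and variables do not carry over. Pictures are saved under pics/ and viewed, about 8 in all and at most 12, crops included, and the job is handed in when it is done.

Besides the shell and the picture viewer there is one more tool, called after "Emit:" as name(argument=value, ...), one argument or row to a line, values as JSON. step_arm: Moves the arm, as the interface text tells. Its arguments: {"type":"object","properties":{"plan":{"type":"array","items":{"type":"object","properties":{"linear":{"type":"array","items":{"type":"number"}},"turn":{"type":"array","items":{"type":"number"}},"claw":{"type":"number"}}}},"squeeze":{"type":"number"}},"required":["plan"]}

```bash
mkdir -p pics
python3 - <<'E'
from station import *
import cv2,numpy as np
for n in("top","side"):
    cv2.imwrite(f"pics/{n}0.png",snapshot(n)[:,:,::-1]); c=calibration(n); print(n,c)
o=get_obs(); print(o, pinch_z)
E
```

```text
top {'K': array([[516.51207673,   0.        , 280.30451647],
       [  0.        , 516.51207673, 215.0498987 ],
       [  0.        ,   0.        ,   1.        ]]), 'position': array([0.30974838, 0.11959814, 1.43992536]), 'orientation': array([-2.99181841,  0.00772064, -1.57147181])}
side {'K': array([[427.1487553 ,   0.        , 279.80606354],
       [  0.        , 427.1487553 , 215.16759518],
       [  0.        ,   0.        ,   1.        ]]), 'position': array([0.41096957, 0.85492861, 0.71389972]), 'orientation': array([-2.25584367, -0.013131  , -3.0062869 ])}
{'time': 0.1, 'joints': array([-1.38871357,  0.31164507,  0.0139794 ,  1.51289031, -0.00438041,
        1.31920715, -0.02718684]), 'joint_velocities': array([ 0.00065353, -0.0019477 ,  0.00121276, -0.00297913,  0.00105849,
       -0.00022637,  0.00102628]), 'effort': array([ 9.78691751e-04, -3.80854404e+01,  1.46844084e-01, -2.31245166e+01,
        1.23890649e-02,  8.13778897e-03,  1.32093419e-05]), 'eef_pos': array([0.12189727, 0.53565223, 0.23033261]), 'tool_rot': array([-1.57291327e+00, -1.03703871e-04, -2.23675104e-01]), 'force': array([-0.08959129,  0.52519327,  0.43728683]), 'wrist_torque': array([-0.01131413, -0.04747132,  0.00745054]), 'opening': 1.0008696022350732} -0.0187
```

View pics/top0.png

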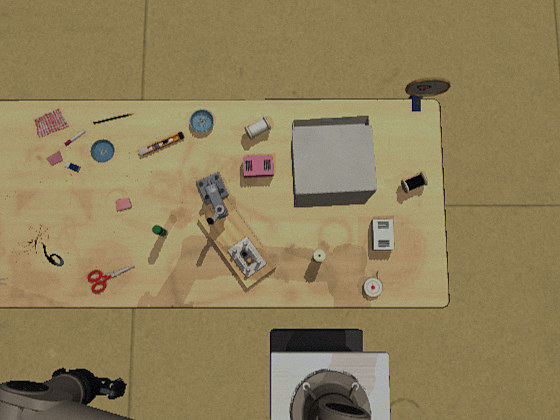

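View pics/side0.png

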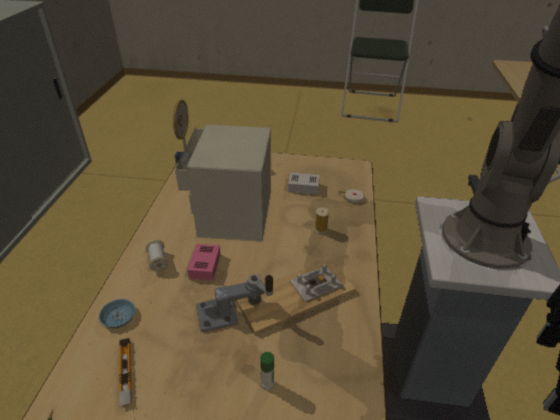

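Top view: clamp at about (213,195), its black knob at (210,221), board and back half at (247,257), white cover at (383,234), pink look-alike at (258,166), spool at (319,257), glue stick at (159,230). The side view agrees. Now I'll write helpers and take a zoomed crop.

```bash
cat > h.py <<'E'
from station import *
import cv2,numpy as np
from scipy.spatial.transform import Rotation as R
C={n:calibration(n) for n in("top","side")}
def ray(n,p,z):
    c=C[n]; M=R.from_euler('xyz',c["orientation"]).as_matrix()
    d=M@np.linalg.inv(c["K"])@[p[0],p[1],1]; o=c["position"]
    return (o+d*(z-o[2])/d[2])
def proj(n,P):
    c=C[n]; M=R.from_euler('xyz',c["orientation"]).as_matrix()
    q=c["K"]@(M.T@(np.asarray(P)-c["position"])); return q[:2]/q[2]
def state():
    o=get_obs(); return o["eef_pos"].round(4),o["tool_rot"].round(4),o["force"].round(2),round(o["opening"],3),round(o["time"],2)
def totool(dw):
    return R.from_euler('xyz',get_obs()["tool_rot"]).inv().apply(dw)
E
python3 - <<'E'
from h import *
t=cv2.imread("pics/top0.png"); s=cv2.imread("pics/side0.png")
a=cv2.resize(t[165:295,185:285],None,fx=4,fy=4,interpolation=cv2.INTER_CUBIC)
b=cv2.resize(s[265:335,185:365],None,fx=2.2,fy=2.2,interpolation=cv2.INTER_CUBIC)
c=cv2.resize(t[205:265,360:410],None,fx=4,fy=4,interpolation=cv2.INTER_CUBIC)
im=np.zeros((520,800,3),np.uint8); im[:,:400]=a; im[:154,400:796]=b; im[160:400,400:600]=c
cv2.imwrite("pics/z0.png",im)
for n,p,z in [("top",(319,256),.06),("top",(159,230),.086),("top",(210,221),.12),("top",(383,234),.03),("top",(247,257),.03)]: print(p,ray(n,p,z).round(3))
# cover
hsv=cv2.cvtColor(t,cv2.COLOR_BGR2HSV); m=((hsv[...,1]<50)&(hsv[...,2]>150)).astype(np.uint8)*255
k=np.zeros_like(m);k[205:265,360:410]=m[205:265,360:410]
cs,_=cv2.findContours(k,0,1); cc=max(cs,key=cv2.contourArea); print(cv2.minAreaRect(cc),cv2.boundingRect(cc))
w=np.array([ray("top",p[0],.03)[:2] for p in cc]).astype(np.float32); print(cv2.minAreaRect(w))
E
```

```text
(319, 256) [0.407 0.027 0.06 ]
(159, 230) [0.475 0.451 0.086]
(210, 221) [0.494 0.311 0.12 ]
(383, 234) [ 0.469 -0.151  0.03 ]
(247, 257) [0.407 0.221 0.03 ]
((383.0, 233.5), (29.0, 20.0), 90.0) (373, 219, 21, 30)
((0.47102487087249756, -0.15150116384029388), (0.05473374202847481, 0.07999008148908615), 89.92312622070312)
```

View pics/z0.png

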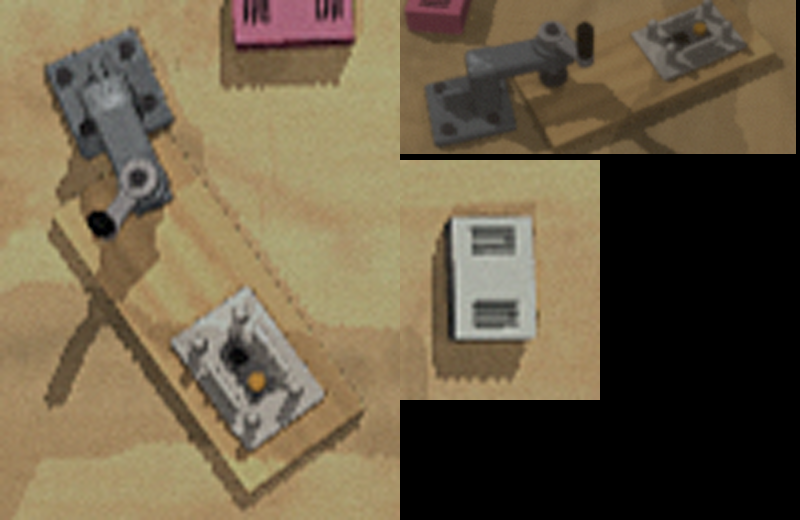

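Run:
```python
from h import *
f=lambda u,v:((u+.5)/4-.5+185,(v+.5)/4-.5+165)
P=[ray("top",f(*p),.02)[:2] for p in [(172,338),(248,290),(326,390),(247,450)]]
P=np.array(P);print("plate",P.round(4),P.mean(0).round(4)); 
L=[np.linalg.norm(P[i]-P[(i+1)%4]) for i in range(4)];print(L)
d=(P[0]+P[1]-P[2]-P[3]);print("board yaw deg",np.degrees(np.arctan2(d[1],d[0])))
e=np.array([ray("top",f(*p),.015)[:2] for p in[(54,210),(243,495),(362,408)]]);print("board",e.round(4)); d=e[0]-e[1];print(np.degrees(np.arctan2(d[1],d[0])),np.linalg.norm(d),np.linalg.norm(e[2]-e[1]))
print("board ctr",(e[0]+e[2])/2)
F=np.array([ray("top",f(*p),.0)[:2] for p in[(47,68),(135,28),(173,122),(88,160)]]);print("foot ctr",F.mean(0))
d=F[0]+F[1]-F[2]-F[3];print("clamp yaw",np.degrees(np.arctan2(d[1],d[0])), d/2)
h=ray("top",f(138,178),.09)[:2];k=ray("top",f(101,222),.12)[:2];print("hub",h,"knob",k,np.linalg.norm(k-h))
s=lambda u,v:((u+.5)/2.2-.5+185,(v+.5)/2.2-.5+265)
print("side hub",ray("side",s(551,28),.09),"knob",ray("side",s(586,26),.12), "proj knob/hub",proj("side",[*k,.12]),s(586,26),proj("side",[*h,.09]),s(551,28))
```

```text
plate [[0.4294 0.2756]
 [0.4625 0.2235]
 [0.3935 0.1694]
 [0.3527 0.2232]] [0.4095 0.223 ]
[np.float64(0.06172503927163976), np.float64(0.08770093935450944), np.float64(0.06756063793808986), np.float64(0.0928588976298663)]
board yaw deg 36.17901205608367
board [[0.5194 0.3599]
 [0.3223 0.2261]
 [0.3814 0.1448]]
34.18533200908137 0.23820735393977435 0.10050455048168226
board ctr [0.45039547 0.25234322]
foot ctr [0.60464427 0.32394701]
clamp yaw 23.53882447450167 [0.06748372 0.02939715]
hub [0.52964968 0.29201791] knob [0.49601908 0.31161548] 0.03892405322924774
side hub [0.17676678 0.24325278 0.09      ] knob [0.15787692 0.26587082 0.12      ] proj knob/hub [269.79636293 274.79965804] (451.09090909090907, 276.54545454545456) [254.41672098 276.10212337] (435.18181818181813, 277.45454545454544)
```

Emit:
step_arm(
  plan=[
    {"linear": [0.04, 0, -0.013], "turn": [0, -1.3, 0], "claw": 0.05},
    {"linear": [0.08, 0, -0.026], "turn": [0, -2.6, 0], "claw": 0.05},
    {"linear": [0.12, 0, -0.039], "turn": [0, -3.9, 0], "claw": 0.05},
    {"linear": [0.16, 0, -0.052], "turn": [0, -5.2, 0], "claw": 0.05},
    {"linear": [0.2, 0, -0.065], "turn": [0, -6.5, 0], "claw": 0.05},
    {"linear": [0.24, 0, -0.078], "turn": [0, -7.8, 0], "claw": 0.05},
    {"linear": [0.28, 0, -0.092], "turn": [0, -9.1, 0], "claw": 0.05},
    {"linear": [0.32, 0, -0.105], "turn": [0, -10.4, 0], "claw": 0.05},
    {"linear": [0.36, 0, -0.118], "turn": [0, -11.7, 0], "claw": 0.05},
    {"linear": [0.4, 0, -0.131], "turn": [0, -12.8, 0], "claw": 0.05},
  ],
)

```text
time: 0.93
eef_pos: [0.4805, 0.3205, 0.2309]
tool_rot: [-1.571, 0.001, 0.001]
force: [-0.1, 1.3, 1.3]
opening: 0.588
```

Run:
```python
from h import *
print(state(), get_obs()["joints"].round(2)); p=get_obs()["eef_pos"]
print(totool(np.array([.496,.3115,.093])-p))
```

```text
(array([0.4805, 0.3205, 0.2309]), array([-1.5711e+00,  8.0000e-04,  9.0000e-04]), array([-0.12,  1.26,  1.26]), 0.588, 0.93) [-0.77  0.37  0.21  1.44 -0.08  1.34  1.02]
[ 0.01559146  0.13788923 -0.00897778]
```

Emit:
step_arm(
  plan=[
    {"linear": [0.013, 0.0, -0.008], "turn": [0, 0, 0], "claw": 0.05},
    {"linear": [0.013, 0.02, -0.008], "turn": [0, 0, 0], "claw": 0.05},
    {"linear": [0.013, 0.04, -0.008], "turn": [0, 0, 0], "claw": 0.05},
    {"linear": [0.013, 0.06, -0.008], "turn": [0, 0, 0], "claw": 0.05},
    {"linear": [0.013, 0.08, -0.008], "turn": [0, 0, 0], "claw": 0.05},
    {"linear": [0.013, 0.1, -0.008], "turn": [0, 0, 0], "claw": 0.05},
    {"linear": [0.013, 0.1, -0.008], "turn": [0, 0, 0], "claw": 0.05},
    {"linear": [0.013, 0.1, -0.008], "turn": [0, 0, 0], "claw": 0.05},
    {"linear": [0.013, 0.1, -0.008], "turn": [0, 0, 0], "claw": 0.05},
    {"linear": [0.013, 0.1, -0.008], "turn": [0, 0, 0], "claw": 0.05},
  ],
)

```text
time: 1.77
eef_pos: [0.4934, 0.3146, 0.133]
tool_rot: [-1.569, -0.003, -0.0]
force: [0.2, -0.1, 0.2]
opening: 0.584
```

Run:
```python
from h import *
print(state()); p=get_obs()["eef_pos"]
print(totool(np.array([.496,.3115,.093])-p))
a=snapshot("top")[:,:,::-1][165:295,150:285];b=snapshot("side")[:,:,::-1][200:335,185:325]
im=np.zeros((420,810,3),np.uint8); a=cv2.resize(a,None,fx=3,fy=3,interpolation=2);b=cv2.resize(b,None,fx=2.8,fy=2.8,interpolation=2)
im[:a.shape[0],:a.shape[1]]=a; im[:b.shape[0],410:410+b.shape[1]]=b[:,:400]
cv2.imwrite("pics/k1.png",im[:,:800]); print(proj("side",[*p]),proj("side",[.496,.3115,.12]))
```

```text
(array([0.4934, 0.3146, 0.133 ]), array([-1.569e+00, -2.600e-03, -3.000e-04]), array([ 0.18, -0.12,  0.25]), 0.584, 1.77)
[ 0.00246719  0.03999504 -0.00320882]
[270.9185936  271.33322506] [269.8158251 274.7556647]
```

View pics/k1.png

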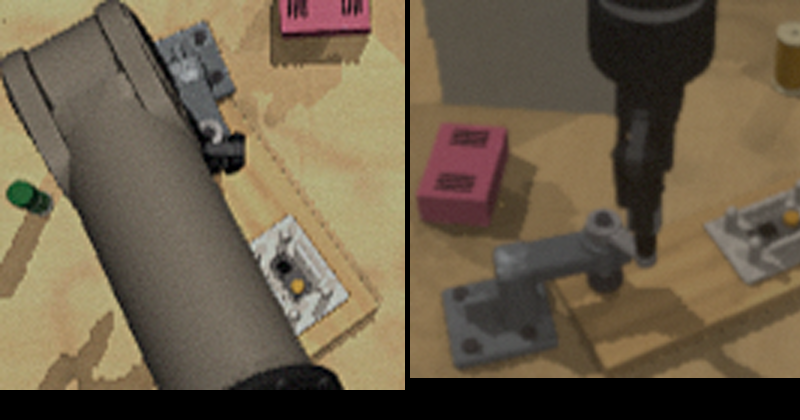

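The gripper is over the knob, with the near finger in front of it in the side view and nothing touched. Descend and grip.

Emit:
step_arm(
  plan=[
    {"linear": [0.002, 0.01, -0.002], "turn": [0, 0, 0], "claw": 0.05},
    {"linear": [0.002, 0.02, -0.003], "turn": [0, 0, 0], "claw": 0.05},
    {"linear": [0.002, 0.03, -0.003], "turn": [0, 0, 0], "claw": 0.05},
    {"linear": [0.002, 0.039, -0.003], "turn": [0, 0, 0], "claw": 0.05},
    {"linear": [0.002, 0.039, -0.003], "turn": [0, 0, 0], "claw": 0.05},
    {"linear": [0.002, 0.039, -0.003], "turn": [0, 0, 0], "claw": 0.01},
    {"linear": [0.002, 0.039, -0.003], "turn": [0, 0, 0], "claw": 0.01},
    {"linear": [0.002, 0.039, -0.003], "turn": [0, 0, 0], "claw": 0.01},
    {"linear": [0.002, 0.039, -0.003], "turn": [0, 0, 0], "claw": 0.01},
    {"linear": [0.002, 0.039, -0.003], "turn": [0, 0, 0], "claw": 0.01},
  ],
  squeeze=30,
)

```text
time: 2.7
eef_pos: [0.4943, 0.3122, 0.0928]
tool_rot: [-1.569, -0.001, 0.0]
force: [-0.3, 2.4, 1.4]
opening: 0.172
```

Run:
```python
from h import *
print(state())
H=np.array([.5296,.292]);p=get_obs()["eef_pos"][:2];d=p-H
r=np.hypot(*d);a0=np.arctan2(d[1],d[0]);print(r,np.degrees(a0))
for k in range(1,11):
    a=a0-np.radians(9*k); t=H+.04*np.array([np.cos(a),np.sin(a)])-p; print(k,totool([*t,0]).round(3))
```

```text
(array([0.4943, 0.3122, 0.0928]), array([-1.5691e+00, -6.0000e-04,  5.0000e-04]), array([-0.34,  2.42,  1.38]), 0.172, 2.7)
0.040657704434922226 150.21934462363396
1 [0.004 0.    0.005]
2 [0.008 0.    0.009]
3 [0.013 0.    0.013]
4 [0.019 0.    0.016]
5 [0.025 0.    0.018]
6 [0.031 0.    0.02 ]
7 [0.037 0.    0.02 ]
8 [0.043 0.    0.019]
9 [0.049 0.    0.017]
10 [0.055 0.    0.014]
```

Emit:
step_arm(
  plan=[
    {"linear": [0.004, 0, 0.005], "turn": [0, 0, 0], "claw": 0.01},
    {"linear": [0.008, 0, 0.009], "turn": [0, 0, 0], "claw": 0.01},
    {"linear": [0.013, 0, 0.013], "turn": [0, 0, 0], "claw": 0.01},
    {"linear": [0.019, 0, 0.016], "turn": [0, 0, 0], "claw": 0.01},
    {"linear": [0.025, 0, 0.018], "turn": [0, 0, 0], "claw": 0.01},
    {"linear": [0.031, 0, 0.02], "turn": [0, 0, 0], "claw": 0.01},
    {"linear": [0.037, 0, 0.02], "turn": [0, 0, 0], "claw": 0.01},
    {"linear": [0.043, 0, 0.019], "turn": [0, 0, 0], "claw": 0.01},
    {"linear": [0.049, 0, 0.017], "turn": [0, 0, 0], "claw": 0.01},
    {"linear": [0.055, 0, 0.014], "turn": [0, 0, 0], "claw": 0.01},
  ],
)

```text
time: 3.53
eef_pos: [0.5501, 0.3291, 0.093]
tool_rot: [-1.565, -0.003, 0.002]
force: [1.1, 7.2, -0.0]
opening: 0.17
```

```bash
cat > circ.py <<'E'
import sys
from h import *
print(state())
H=np.array(eval(sys.argv[1]));p=get_obs()["eef_pos"][:2];d=p-H
a0=np.arctan2(d[1],d[0]);print(np.hypot(*d),np.degrees(a0),"q",(np.pi-a0+np.radians(23.3))%(2*np.pi))
P0=np.array(eval(sys.argv[2])) ;A0=float(sys.argv[3]);n=float(sys.argv[4])
for k in range(1,11):
    a=np.radians(A0-n*k); t=H+.04*np.array([np.cos(a),np.sin(a)])-P0; print(k,t.round(4))
E
# commanded start assumed on circle at 60.2 deg
python3 circ.py "[.5296,.292]" "[.5494,.3267]" 60.2 12
```

```text
(array([0.5501, 0.3291, 0.093 ]), array([-1.565 , -0.0025,  0.0024]), array([ 1.1 ,  7.18, -0.  ]), 0.17, 3.53)
0.04236466958580416 61.0941521331718 q 2.4819602608663067
1 [ 0.0069 -0.0049]
2 [ 0.0125 -0.0111]
3 [ 0.0167 -0.0183]
4 [ 0.0193 -0.0262]
5 [ 0.0202 -0.0346]
6 [ 0.0194 -0.0429]
7 [ 0.0168 -0.0508]
8 [ 0.0126 -0.0581]
9 [ 0.0071 -0.0643]
10 [ 0.0003 -0.0693]
```

Emit:
step_arm(
  plan=[
    {"linear": [0.007, 0, -0.004], "turn": [0, 0, 0], "claw": 0.01},
    {"linear": [0.0125, 0, -0.0095], "turn": [0, 0, 0], "claw": 0.01},
    {"linear": [0.0167, 0, -0.0165], "turn": [0, 0, 0], "claw": 0.01},
    {"linear": [0.0193, 0, -0.0245], "turn": [0, 0, 0], "claw": 0.01},
    {"linear": [0.0202, 0, -0.033], "turn": [0, 0, 0], "claw": 0.01},
    {"linear": [0.0194, 0, -0.041], "turn": [0, 0, 0], "claw": 0.01},
    {"linear": [0.0168, 0, -0.049], "turn": [0, 0, 0], "claw": 0.01},
    {"linear": [0.0126, 0, -0.056], "turn": [0, 0, 0], "claw": 0.01},
    {"linear": [0.0071, 0, -0.0625], "turn": [0, 0, 0], "claw": 0.01},
    {"linear": [0.0003, 0, -0.0675], "turn": [0, 0, 0], "claw": 0.01},
  ],
)

```text
time: 4.37
eef_pos: [0.5489, 0.2589, 0.0927]
tool_rot: [-1.567, -0.001, 0.0]
force: [-0.5, 7.0, 2.4]
opening: 0.178
```

```bash
python3 circ.py "[.530,.294]" "[.530+.04*np.cos(-np.radians(59.8)),.294-.04*np.sin(np.radians(59.8))]" -59.8 12
```

```text
(array([0.5489, 0.2589, 0.0927]), array([-1.5672e+00, -8.0000e-04,  4.0000e-04]), array([-0.46,  6.95,  2.36]), 0.178, 4.37)
0.039855169930808496 -61.631327014709555 q 4.623923948084482
1 [-0.0076 -0.0034]
2 [-0.0158 -0.0052]
3 [-0.0242 -0.0052]
4 [-0.0323 -0.0035]
5 [-0.04   -0.0001]
6 [-0.0468  0.0048]
7 [-0.0524  0.0109]
8 [-0.0566  0.0182]
9 [-0.0592  0.0261]
10 [-0.0601  0.0344]
```

Emit:
step_arm(
  plan=[
    {"linear": [-0.0076, 0, -0.003], "turn": [0, 0, 0], "claw": 0.01},
    {"linear": [-0.0158, 0, -0.0045], "turn": [0, 0, 0], "claw": 0.01},
    {"linear": [-0.0242, 0, -0.0045], "turn": [0, 0, 0], "claw": 0.01},
    {"linear": [-0.0323, 0, -0.0025], "turn": [0, 0, 0], "claw": 0.01},
    {"linear": [-0.04, 0, 0.001], "turn": [0, 0, 0], "claw": 0.01},
    {"linear": [-0.0468, 0, 0.006], "turn": [0, 0, 0], "claw": 0.01},
    {"linear": [-0.0524, 0, 0.012], "turn": [0, 0, 0], "claw": 0.01},
    {"linear": [-0.0566, 0, 0.019], "turn": [0, 0, 0], "claw": 0.01},
    {"linear": [-0.0592, 0, 0.027], "turn": [0, 0, 0], "claw": 0.01},
    {"linear": [-0.0601, 0, 0.0355], "turn": [0, 0, 0], "claw": 0.01},
  ],
)

```text
time: 5.2
eef_pos: [0.4903, 0.2901, 0.0926]
tool_rot: [-1.575, -0.001, -0.003]
force: [1.0, -2.0, 4.2]
opening: 0.172
```

```bash
python3 circ.py "[.530,.294]" "[.49,.294]" -180 12
```

```text
(array([0.4903, 0.2901, 0.0926]), array([-1.5745e+00, -9.0000e-04, -2.9000e-03]), array([ 1.04, -1.96,  4.22]), 0.172, 5.2)
0.03990765821252376 -174.4208903401533 q 0.30928788282053254
1 [0.0009 0.0083]
2 [0.0035 0.0163]
3 [0.0076 0.0235]
4 [0.0132 0.0297]
5 [0.02   0.0346]
6 [0.0276 0.038 ]
7 [0.0358 0.0398]
8 [0.0442 0.0398]
9 [0.0524 0.038 ]
10 [0.06   0.0346]
```

Emit:
step_arm(
  plan=[
    {"linear": [0.0009, 0, 0.0083], "turn": [0, 0, 0], "claw": 0.01},
    {"linear": [0.0035, 0, 0.0163], "turn": [0, 0, 0], "claw": 0.01},
    {"linear": [0.0076, 0, 0.0235], "turn": [0, 0, 0], "claw": 0.01},
    {"linear": [0.0132, 0, 0.0297], "turn": [0, 0, 0], "claw": 0.01},
    {"linear": [0.02, 0, 0.0346], "turn": [0, 0, 0], "claw": 0.01},
    {"linear": [0.0276, 0, 0.038], "turn": [0, 0, 0], "claw": 0.01},
    {"linear": [0.0358, 0, 0.0398], "turn": [0, 0, 0], "claw": 0.01},
    {"linear": [0.0442, 0, 0.0398], "turn": [0, 0, 0], "claw": 0.01},
    {"linear": [0.0524, 0, 0.038], "turn": [0, 0, 0], "claw": 0.01},
    {"linear": [0.06, 0, 0.0346], "turn": [0, 0, 0], "claw": 0.01},
  ],
)

```text
time: 6.03
eef_pos: [0.5474, 0.3307, 0.0927]
tool_rot: [-1.568, 0.004, 0.003]
force: [-2.5, 2.0, 6.7]
opening: 0.172
```

```bash
python3 circ.py "[.530,.294]" "[.55,.3286]" 60 12
```

```text
(array([0.5474, 0.3307, 0.0927]), array([-1.568 ,  0.0039,  0.0026]), array([-2.47,  1.97,  6.68]), 0.172, 6.03)
0.04060503907575164 64.66610807372841 q 2.419617868967423
1 [ 0.0068 -0.0049]
2 [ 0.0124 -0.0111]
3 [ 0.0165 -0.0183]
4 [ 0.0191 -0.0263]
5 [ 0.02   -0.0346]
6 [ 0.0191 -0.0429]
7 [ 0.0165 -0.0509]
8 [ 0.0124 -0.0581]
9 [ 0.0068 -0.0643]
10 [ 0.     -0.0692]
```

Emit:
step_arm(
  plan=[
    {"linear": [0.007, 0, -0.0045], "turn": [0, 0, 0], "claw": 0.01},
    {"linear": [0.0125, 0, -0.0105], "turn": [0, 0, 0], "claw": 0.01},
    {"linear": [0.0167, 0, -0.0175], "turn": [0, 0, 0], "claw": 0.01},
    {"linear": [0.0193, 0, -0.0255], "turn": [0, 0, 0], "claw": 0.01},
    {"linear": [0.0202, 0, -0.034], "turn": [0, 0, 0], "claw": 0.01},
    {"linear": [0.0194, 0, -0.042], "turn": [0, 0, 0], "claw": 0.01},
    {"linear": [0.0168, 0, -0.05], "turn": [0, 0, 0], "claw": 0.01},
    {"linear": [0.0126, 0, -0.057], "turn": [0, 0, 0], "claw": 0.01},
    {"linear": [0.0071, 0, -0.0635], "turn": [0, 0, 0], "claw": 0.01},
    {"linear": [0.0003, 0, -0.0685], "turn": [0, 0, 0], "claw": 0.01},
  ],
)

```text
time: 6.87
eef_pos: [0.5494, 0.2592, 0.0927]
tool_rot: [-1.569, -0.0, -0.001]
force: [1.1, 5.9, 4.1]
opening: 0.17
```

```bash
python3 circ.py "[.530,.294]" "[.55,.2594]" -60 12|head -2; python3 -c "
from h import *
p=get_obs()['eef_pos'];print(get_obs()['joints'].round(2))
print(totool(np.array([.44,-.05,.32])-p))"
```

```text
(array([0.5494, 0.2592, 0.0927]), array([-1.5689e+00, -4.0000e-04, -8.0000e-04]), array([1.12, 5.85, 4.07]), 0.17, 6.87)
0.03983833912212124 -60.79359540521248 q 4.609302773250725
[-0.61  0.54  0.2   1.54 -0.12  1.07  1.19]
[-0.10909463 -0.22796982 -0.3088752 ]
```

Emit:
step_arm(
  plan=[
    {"linear": [0, 0, 0], "turn": [0, 0, 0], "claw": 0.035},
    {"linear": [0, 0, 0], "turn": [0, 0, 0], "claw": 0.035},
    {"linear": [0, 0, 0], "turn": [0, 0, 0], "claw": 0.035},
    {"linear": [0, -0.01, 0], "turn": [0, 0, 0], "claw": 0.035},
    {"linear": [0, -0.03, 0], "turn": [0, 0, 0], "claw": 0.035},
    {"linear": [0, -0.06, 0], "turn": [0, 0, 0], "claw": 0.035},
    {"linear": [0, -0.095, 0], "turn": [0, 0, 0], "claw": 0.06},
    {"linear": [-0.02, -0.13, -0.02], "turn": [0, 0, 0], "claw": 0.085},
    {"linear": [-0.04, -0.16, -0.04], "turn": [0, 0, 0], "claw": 0.085},
    {"linear": [-0.06, -0.16, -0.075], "turn": [0, 0, 0], "claw": 0.085},
  ],
)

```text
time: 7.7
eef_pos: [0.4927, 0.1885, 0.2587]
tool_rot: [-1.564, -0.011, 0.005]
force: [0.6, -0.8, 1.4]
opening: 0.955
```

Run:
```python
from h import *
print(state(),get_obs()["joints"].round(2))
for p in[(292,192),(375,192),(375,118)]:print(ray("top",p,.2).round(3),proj("top",[*ray("top",p,.2)[:2],0]))
print(totool(np.array([.470,-.151,.20])-get_obs()["eef_pos"]))
t=snapshot("top")[:,:,::-1];s=snapshot("side")[:,:,::-1]
a=cv2.resize(t[165:295,185:285],None,fx=4,fy=4,interpolation=2);b=cv2.resize(s[230:335,185:365],None,fx=2.2,fy=2.2,interpolation=2)
im=np.zeros((520,800,3),np.uint8); im[:,:400]=a; im[:b.shape[0],400:400+b.shape[1]]=b
cv2.imwrite("pics/c1.png",im)
```

```text
(array([0.4927, 0.1885, 0.2587]), array([-1.5644, -0.0112,  0.0054]), array([ 0.6 , -0.8 ,  1.39]), 0.955, 7.7) [-0.59  0.24  0.24  1.54 -0.06  1.35  1.23]
[0.554 0.1   0.2  ] [290.96215541 205.67916223]
[ 0.553 -0.102  0.2  ] [362.70676712 205.6940965 ]
[ 0.741 -0.107  0.2  ] [362.9384148  141.28089174]
[-0.02522596  0.05628103 -0.33978315]
```

View pics/c1.png

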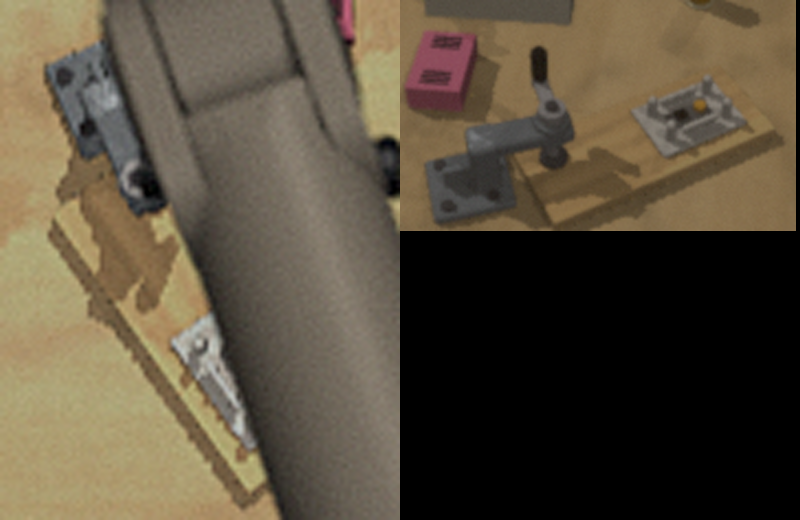

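The crank is done: the knob now sits about 577° beyond its start (q≈10.9), with the foot down on the board and the board unmoved in the side view. Next, the cover.

Emit:
step_arm(
  plan=[
    {"linear": [-0.003, 0, -0.034], "turn": [0, 0, 0], "claw": 0.085},
    {"linear": [-0.006, 0, -0.068], "turn": [0, 0, 0], "claw": 0.085},
    {"linear": [-0.009, 0, -0.102], "turn": [0, 0, 0], "claw": 0.085},
    {"linear": [-0.012, 0, -0.136], "turn": [0, 0, 0], "claw": 0.085},
    {"linear": [-0.015, 0, -0.17], "turn": [0, 0, 0], "claw": 0.085},
    {"linear": [-0.018, 0, -0.204], "turn": [0, 0, 0], "claw": 0.085},
    {"linear": [-0.021, 0.01, -0.238], "turn": [0, 0, 0], "claw": 0.085},
    {"linear": [-0.024, 0.02, -0.272], "turn": [0, 0, 0], "claw": 0.085},
    {"linear": [-0.024, 0.04, -0.306], "turn": [0, 0, 0], "claw": 0.085},
    {"linear": [-0.024, 0.06, -0.335], "turn": [0, 0, 0], "claw": 0.085},
  ],
)

```text
time: 8.63
eef_pos: [0.4656, -0.1538, 0.1926]
tool_rot: [-1.572, -0.001, -0.003]
force: [-0.1, 0.9, -0.1]
opening: 0.996
```

Run:
```python
from h import *
print(state(),get_obs()["joints"].round(2))
print(totool(np.array([.471,-.1515,.08])-get_obs()["eef_pos"]))
```

```text
(array([ 0.4656, -0.1538,  0.1926]), array([-1.5724e+00, -1.3000e-03, -2.8000e-03]), array([-0.1 ,  0.93, -0.08]), 0.996, 8.63) [-0.12  0.23  0.49  1.75 -0.11  1.19  1.96]
[0.00525176 0.1125598  0.00254396]
```

Emit:
step_arm(
  plan=[
    {"linear": [0.005, 0.02, 0.0025], "turn": [0, 0, 0], "claw": 0.085},
    {"linear": [0.005, 0.045, 0.0025], "turn": [0, 0, 0], "claw": 0.085},
    {"linear": [0.005, 0.07, 0.0025], "turn": [0, 0, 0], "claw": 0.085},
    {"linear": [0.005, 0.095, 0.0025], "turn": [0, 0, 0], "claw": 0.085},
    {"linear": [0.005, 0.12, 0.0025], "turn": [0, 0, 0], "claw": 0.085},
    {"linear": [0.005, 0.14, 0.0025], "turn": [0, 0, 0], "claw": 0.085},
    {"linear": [0.005, 0.155, 0.0025], "turn": [0, 0, 0], "claw": 0.085},
    {"linear": [0.005, 0.17, 0.0025], "turn": [0, 0, 0], "claw": 0.085},
    {"linear": [0.005, 0.18, 0.0025], "turn": [0, 0, 0], "claw": 0.085},
    {"linear": [0.005, 0.186, 0.0025], "turn": [0, 0, 0], "claw": 0.085},
  ],
)

```text
time: 9.47
eef_pos: [0.47, -0.148, 0.005]
tool_rot: [-1.571, 0.003, -0.001]
force: [0.0, 0.1, 0.5]
opening: 0.995
```

Emit:
step_arm(
  plan=[
    {"linear": [0, 0, 0], "turn": [0, 0, 0], "claw": 0.045},
    {"linear": [0, 0, 0], "turn": [0, 0, 0], "claw": 0.045},
    {"linear": [0, 0, 0], "turn": [0, 0, 0], "claw": 0.045},
    {"linear": [0, 0, 0], "turn": [0, 0, 0], "claw": 0.045},
    {"linear": [0, 0, 0], "turn": [0, 0, 0], "claw": 0.045},
    {"linear": [0, 0, 0], "turn": [0, 0, 0], "claw": 0.045},
    {"linear": [0, 0, 0], "turn": [0, 0, 0], "claw": 0.045},
    {"linear": [0, 0, 0], "turn": [0, 0, 0], "claw": 0.045},
    {"linear": [0, 0, 0], "turn": [0, 0, 0], "claw": 0.045},
    {"linear": [0, 0, 0], "turn": [0, 0, 0], "claw": 0.045},
  ],
  squeeze=40,
)

```text
time: 10.3
eef_pos: [0.4719, -0.1482, 0.0072]
tool_rot: [-1.571, -0.002, -0.0]
force: [-0.0, -0.0, 6.1]
opening: 0.645
```

Run:
```python
from h import *
print(state(),get_obs()["joints"].round(2))
```

```text
(array([ 0.4719, -0.1482,  0.0072]), array([-1.5711e+00, -2.0000e-03, -2.0000e-04]), array([-0.  , -0.05,  6.07]), 0.645, 10.3) [-0.05  0.47  0.41  1.95 -0.27  0.77  2.08]
```

Emit:
step_arm(
  plan=[
    {"linear": [0, -0.01, 0], "turn": [0, 0, 0], "claw": 0.045},
    {"linear": [0, -0.025, 0], "turn": [0, 0, 0], "claw": 0.045},
    {"linear": [0, -0.045, 0], "turn": [0, 0, 0], "claw": 0.045},
    {"linear": [0, -0.065, 0], "turn": [0, 0, 0], "claw": 0.045},
    {"linear": [0, -0.085, 0], "turn": [0, 0, 0], "claw": 0.045},
    {"linear": [0, -0.105, 0], "turn": [0, 0, 0], "claw": 0.045},
    {"linear": [-0.005, -0.12, 0.02], "turn": [0, 0, 0], "claw": 0.045},
    {"linear": [-0.01, -0.125, 0.045], "turn": [0, 0, 0], "claw": 0.045},
    {"linear": [-0.015, -0.125, 0.07], "turn": [0, 0, 0], "claw": 0.045},
    {"linear": [-0.02, -0.125, 0.095], "turn": [0, 0, 0], "claw": 0.045},
  ],
)

```text
time: 11.13
eef_pos: [0.4507, -0.0521, 0.1321]
tool_rot: [-1.571, -0.001, -0.001]
force: [0.1, 0.7, -1.2]
opening: 0.639
```

Run:
```python
from h import *
print(state())
t=cv2.imread("pics/top0.png");hsv=cv2.cvtColor(t,cv2.COLOR_BGR2HSV)
m=((hsv[...,1]<60)).astype(np.uint8)*255
k=np.zeros_like(m);k[232:282,222:272]=m[232:282,222:272]
k=cv2.morphologyEx(k,cv2.MORPH_OPEN,np.ones((3,3)))
cs,_=cv2.findContours(k,0,1);cc=max(cs,key=cv2.contourArea)
h=cv2.convexHull(cc); w=np.array([ray("top",p[0],.02)[:2] for p in h]).astype(np.float32);print("plate",cv2.minAreaRect(w))
f=lambda u,v:((u+.5)/4-.5+185,(v+.5)/4-.5+165)
Q=np.array([ray("top",f(*p),.044)[:2] for p in [(200,345),(241,314),(295,391),(252,425)]]);print("posts",Q.mean(0)); d=Q[0]+Q[1]-Q[2]-Q[3];print(np.degrees(np.arctan2(d[1],d[0])),np.linalg.norm(d)/2)
z=lambda im,x,y,s:cv2.resize(im,None,fx=s,fy=s,interpolation=2)
v=t[228:288,215:280].copy();v=cv2.resize(v,None,fx=6,fy=6,interpolation=2);mk=cv2.resize(cv2.merge([k]*3)[228:288,215:280],None,fx=6,fy=6)
s=snapshot("side")[:,:,::-1];cv2.imwrite("pics/side2.png",s)
p=proj("side",get_obs()["eef_pos"]).astype(int);print(p);s=cv2.resize(s[p[1]-60:p[1]+30,p[0]-60:p[0]+60],None,fx=4,fy=4,interpolation=2)
im=np.zeros((600,800,3),np.uint8);im[:360,:390]=v[:, :390];im[:360,400:790]=mk;im=np.vstack([im[:360],np.zeros((240,800,3),np.uint8)]);s2=cv2.resize(s,(320,240));im[360:,:320]=s2
cv2.imwrite("pics/m2.png",im)
```

```text
(array([ 0.4507, -0.0521,  0.1321]), array([-1.5705e+00, -1.0000e-03, -1.4000e-03]), array([ 0.14,  0.65, -1.19]), 0.639, 11.13)
plate ((0.4087815582752228, 0.2230602502822876), (0.09445471316576004, 0.06572334468364716), 36.02338790893555)
posts [0.40656402 0.22201842]
34.40091473434001 0.06425510538664428
[310 168]
```

View pics/m2.png

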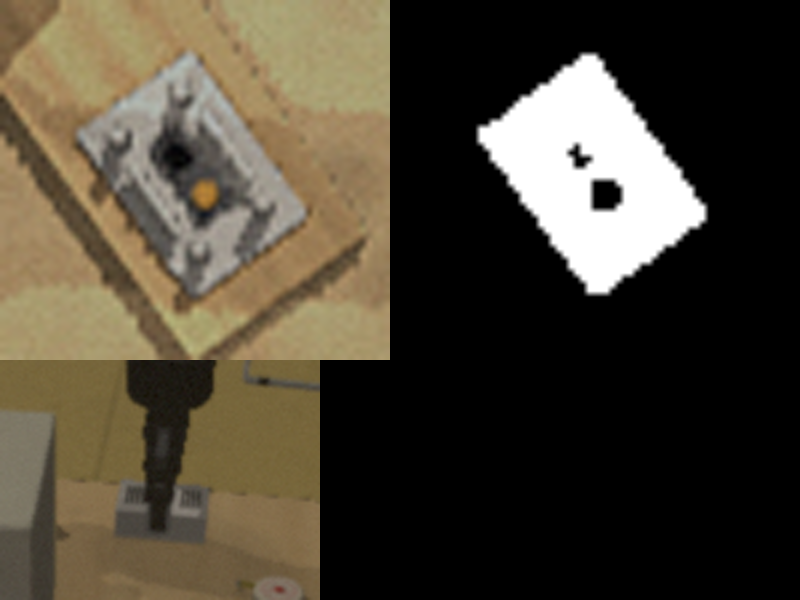

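Plate mask is clean: 94.5 x 65.7 mm, centre (0.409, 0.223), yaw 36°. The cover is held square, a touch to the right of the finger in the side view. I'll measure that offset.

Run:
```python
from h import *
s=cv2.imread("pics/side2.png");hsv=cv2.cvtColor(s,cv2.COLOR_BGR2HSV)
x0,y0=250,108
T=np.array([.4507,-.0521,.1321])
r=int(y0+170/2.667)
for rr in(r-2,r,r+2): print(rr,[(x,tuple(s[rr,x])) for x in list(range(290,298))+list(range(323,332))])
for dx in(0,-.002,-.004):
    for ex in(.042,-.042): print(dx,ex,proj("side",T+[dx+ex,.028,.005]).round(2),proj("side",T+[dx+ex,.028,-.007]).round(2))
print(totool(np.array([.409,.223,.1321])-T))
```

```text
169 [(290, (np.uint8(76), np.uint8(110), np.uint8(135))), (291, (np.uint8(74), np.uint8(108), np.uint8(130))), (292, (np.uint8(73), np.uint8(101), np.uint8(122))), (293, (np.uint8(68), np.uint8(83), np.uint8(95))), (294, (np.uint8(61), np.uint8(69), np.uint8(72))), (295, (np.uint8(64), np.uint8(70), np.uint8(73))), (296, (np.uint8(65), np.uint8(72), np.uint8(75))), (297, (np.uint8(61), np.uint8(69), np.uint8(73))), (323, (np.uint8(66), np.uint8(74), np.uint8(78))), (324, (np.uint8(67), np.uint8(74), np.uint8(79))), (325, (np.uint8(67), np.uint8(74), np.uint8(79))), (326, (np.uint8(66), np.uint8(74), np.uint8(82))), (327, (np.uint8(68), np.uint8(88), np.uint8(102))), (328, (np.uint8(71), np.uint8(100), np.uint8(120))), (329, (np.uint8(75), np.uint8(107), np.uint8(127))), (330, (np.uint8(76), np.uint8(107), np.uint8(128))), (331, (np.uint8(74), np.uint8(107), np.uint8(126)))]
171 [(290, (np.uint8(66), np.uint8(96), np.uint8(115))), (291, (np.uint8(69), np.uint8(98), np.uint8(120))), (292, (np.uint8(68), np.uint8(94), np.uint8(111))), (293, (np.uint8(65), np.uint8(79), np.uint8(88))), (
[... 1154 characters left out ...]
7), np.uint8(75), np.uint8(79))), (325, (np.uint8(64), np.uint8(71), np.uint8(76))), (326, (np.uint8(68), np.uint8(78), np.uint8(87))), (327, (np.uint8(69), np.uint8(93), np.uint8(110))), (328, (np.uint8(69), np.uint8(100), np.uint8(120))), (329, (np.uint8(69), np.uint8(100), np.uint8(121))), (330, (np.uint8(70), np.uint8(103), np.uint8(122))), (331, (np.uint8(72), np.uint8(102), np.uint8(122)))]
0 0.042 [292.04 169.92] [291.88 174.  ]
0 -0.042 [326.31 172.86] [325.91 176.95]
-0.002 0.042 [292.85 169.99] [292.69 174.07]
-0.002 -0.042 [327.13 172.93] [326.72 177.02]
-0.004 0.042 [293.66 170.05] [293.49 174.14]
-0.004 -0.042 [327.95 173.  ] [327.54 177.09]
[-0.03986262  0.00173713  0.27536676]
```

Emit:
step_arm(
  plan=[
    {"linear": [-0.004, 0, 0.028], "turn": [0, -3.6, 0], "claw": 0.045},
    {"linear": [-0.008, 0, 0.056], "turn": [0, -7.2, 0], "claw": 0.045},
    {"linear": [-0.012, 0, 0.084], "turn": [0, -10.8, 0], "claw": 0.045},
    {"linear": [-0.016, 0, 0.112], "turn": [0, -14.4, 0], "claw": 0.045},
    {"linear": [-0.02, 0, 0.14], "turn": [0, -18, 0], "claw": 0.045},
    {"linear": [-0.025, 0, 0.168], "turn": [0, -21.6, 0], "claw": 0.045},
    {"linear": [-0.03, 0, 0.2], "turn": [0, -26, 0], "claw": 0.045},
    {"linear": [-0.035, 0, 0.235], "turn": [0, -30, 0], "claw": 0.045},
    {"linear": [-0.04, 0, 0.265], "turn": [0, -34, 0], "claw": 0.045},
    {"linear": [-0.04, 0, 0.275], "turn": [0, -36, 0], "claw": 0.045},
  ],
)

```text
time: 12.02
eef_pos: [0.4087, 0.2279, 0.1314]
tool_rot: [-1.567, -0.001, 0.639]
force: [-0.8, -0.8, -0.6]
opening: 0.649
```

Emit:
step_arm(
  plan=[
    {"linear": [0, 0.01, 0], "turn": [0, 0, 0], "claw": 0.045},
    {"linear": [0, 0.02, 0], "turn": [0, 0, 0], "claw": 0.045},
    {"linear": [0, 0.03, 0], "turn": [0, 0, 0], "claw": 0.045},
    {"linear": [0, 0.035, 0], "turn": [0, 0, 0], "claw": 0.045},
    {"linear": [0, 0.04, 0], "turn": [0, 0, 0], "claw": 0.045},
    {"linear": [0, 0.04, 0], "turn": [0, 0, 0], "claw": 0.045},
    {"linear": [0, 0.04, 0], "turn": [0, 0, 0], "claw": 0.045},
    {"linear": [0, 0.04, 0], "turn": [0, 0, 0], "claw": 0.045},
    {"linear": [0, 0.04, 0], "turn": [0, 0, 0], "claw": 0.045},
    {"linear": [0, 0.04, 0], "turn": [0, 0, 0], "claw": 0.045},
  ],
)

```text
time: 12.85
eef_pos: [0.4115, 0.2223, 0.0917]
tool_rot: [-1.571, -0.001, 0.628]
force: [-0.4, 0.1, -0.5]
opening: 0.647
```

Run:
```python
from h import *
print(state(), get_obs()["joints"].round(2)); T=get_obs()["eef_pos"]
print(totool(np.array([.4102,.2239,.06])-T))
s=snapshot("side")[:,:,::-1];cv2.imwrite("pics/side3.png",s)
p=proj("side",T).astype(int); print(p)
cv2.imwrite("pics/m3.png",cv2.resize(s[p[1]-50:p[1]+60,p[0]-80:p[0]+70],None,fx=5,fy=5,interpolation=2))
```

```text
(array([0.4115, 0.2223, 0.0917]), array([-1.5709e+00, -1.1000e-03,  6.2800e-01]), array([-0.39,  0.14, -0.45]), 0.647, 12.85) [-0.65  0.28  0.14  1.93 -0.05  0.93  1.71]
[-0.0001768   0.03172708  0.0020446 ]
[317 256]
```

View pics/m3.png

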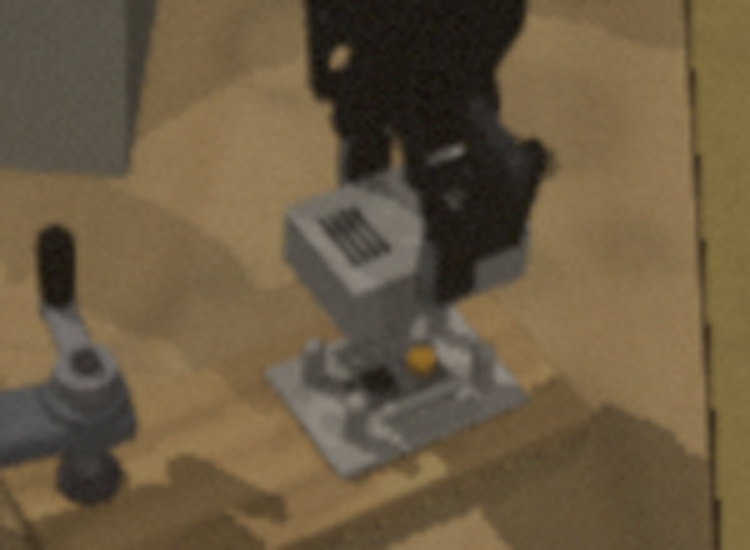

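The held cover hangs above the posts, parallel to the plate and clear of the clamp. Plate corners in this crop are about (267,375), (347,477), (527,400); I'll cross-check the plate position from them.

Run:
```python
from h import *
f=lambda u,v:((u+.5)/5-.5+237,(v+.5)/5-.5+206)
P=np.array([ray("side",f(*p),.02)[:2] for p in[(266,376),(346,477),(528,399)]]);print(P, "ctr",(P[0]+P[2])/2)
a=P[1]-P[2];print(np.degrees(np.arctan2(a[1],a[0])),np.linalg.norm(a),np.linalg.norm(P[0]-P[1]))
c=np.array([.4088,.2231]);R2=lambda th:np.array([[np.cos(th),-np.sin(th)],[np.sin(th),np.cos(th)]])
for o in[(.047,-.033),(.047,.033),(-.047,.033)]:print(c+R2(np.radians(36))@o)
```

```text
[[0.46489202 0.23108584]
 [0.42573858 0.28132216]
 [0.35221649 0.22764302]] ctr [0.40855425 0.22936443]
36.13351386260698 0.09103266890834466 0.06369207017734095
[0.46622071 0.22402835]
[0.42742689 0.27742347]
[0.35137929 0.22217165]
```

Run:
```python
from h import *
f=lambda u,v:np.array(((u+.5)/5-.5+237,(v+.5)/5-.5+206))
g=lambda p:(np.array(p)-[237,206]+.5)*5-.5
T=np.array([.4115,.2223,.0917]);Rz=R.from_euler('z',.628)
for o,ob in[((.042,-.028),(286,207)),((.042,.028),(358,294))]:
    C=T+Rz.apply([o[0]-.0015,o[1],.0228]); print("pred",g(proj("side",C)),"obs",ob, "err world@z",ray("side",f(*ob),C[2])-C)
s=cv2.imread("pics/m3.png"); cv2.imwrite("pics/m3b.png",cv2.resize(s[150:500,220:570],None,fx=2,fy=2)[:600,:])
```

```text
pred [284.85284007 205.93940959] obs (286, 207) err world@z [-5.30729439e-04  5.52437546e-04  4.16333634e-17]
pred [356.04655046 294.06208637] obs (358, 294) err world@z [-7.50228098e-04 -1.45738750e-04  4.16333634e-17]
```

Run:
```python
from h import *
s=lambda u,v:((u-400+.5)/2.2-.5+185,(v+.5)/2.2-.5+265)
print("side hub",ray("side",s(551,30),.09),"knob start",ray("side",s(586,27),.12),"top-hub (.5296,.292) touch-hub (.530,.294)")
s=cv2.imread("pics/side3.png");hsv=cv2.cvtColor(s,cv2.COLOR_BGR2HSV)
m=(hsv[...,1]<70).astype(np.uint8)*255;k=np.zeros_like(m);k[268:305,285:345]=m[268:305,285:345]
a=cv2.resize(s[240:310,280:350],None,fx=8,fy=8,interpolation=2);b=cv2.resize(cv2.merge([k]*3)[240:310,280:350],None,fx=3,fy=3)
im=np.zeros((560,780,3),np.uint8);im[:,:560]=a;im[:210,565:775]=b
c=np.array([.4088,.2231]);cm=[(0,0,255),(0,255,0)]
for c,col in zip([(.4088,.2231),(.4086,.2285)],cm):
    q=[(proj("side",[*(np.array(c)+R.from_euler('z',36,degrees=True).apply([x,y,0])[:2]),.02])-[280,240]+.5)*8-.5 for x,y in[(.047,-.033),(.047,.033),(-.047,.033),(-.047,-.033)]]
    cv2.polylines(im,[np.int32(q)],True,col,1)
cv2.imwrite("pics/m4.png",im)
```

```text
side hub [0.53061004 0.29816705 0.09      ] knob start [0.49613827 0.31723623 0.12      ] top-hub (.5296,.292) touch-hub (.530,.294)
```

View pics/m4.png

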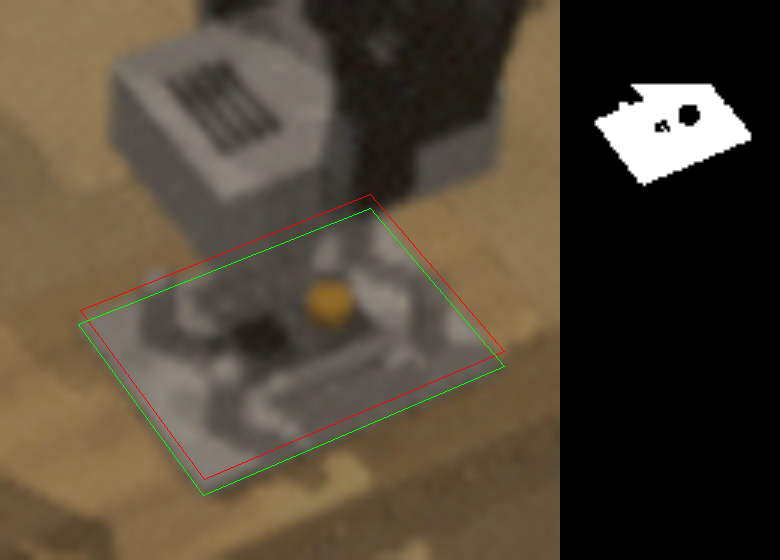

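Emit:
step_arm(
  plan=[
    {"linear": [0.0014, 0.005, 0.004], "turn": [0, 0, 0], "claw": 0.045},
    {"linear": [0.0014, 0.01, 0.004], "turn": [0, 0, 0], "claw": 0.045},
    {"linear": [0.0014, 0.015, 0.004], "turn": [0, 0, 0], "claw": 0.045},
    {"linear": [0.0014, 0.02, 0.004], "turn": [0, 0, 0], "claw": 0.045},
    {"linear": [0.0014, 0.025, 0.004], "turn": [0, 0, 0], "claw": 0.045},
    {"linear": [0.0014, 0.03, 0.004], "turn": [0, 0, 0], "claw": 0.045},
    {"linear": [0.0014, 0.035, 0.004], "turn": [0, 0, 0], "claw": 0.045},
    {"linear": [0.0014, 0.038, 0.004], "turn": [0, 0, 0], "claw": 0.045},
    {"linear": [0.0014, 0.04, 0.004], "turn": [0, 0, 0], "claw": 0.045},
    {"linear": [0.0014, 0.04, 0.004], "turn": [0, 0, 0], "claw": 0.045},
  ],
)

```text
time: 13.73
eef_pos: [0.4096, 0.226, 0.0508]
tool_rot: [-1.571, 0.001, 0.628]
force: [-0.2, -0.0, -0.7]
opening: 0.646
```

```bash
python3 -c "
from h import *
print(state(),get_obs()['wrist_torque'].round(2)); print(totool(np.array([.4102,.2264,.047])-get_obs()['eef_pos']), totool(get_obs()['force']))"
```

```text
(array([0.4096, 0.226 , 0.0508]), array([-1.5707e+00,  9.0000e-04,  6.2790e-01]), array([-0.19, -0.03, -0.73]), 0.646, 13.73) [-0.02  0.01  0.01]
[ 7.03267157e-04  3.78456123e-03 -4.24815350e-06] [-0.17151204  0.73257637  0.08730532]
```

Emit:
step_arm(
  plan=[
    {"linear": [0, 0.001, 0], "turn": [0, 0, 0], "claw": 0.045},
    {"linear": [0, 0.002, 0], "turn": [0, 0, 0], "claw": 0.045},
    {"linear": [0, 0.003, 0], "turn": [0, 0, 0], "claw": 0.045},
    {"linear": [0, 0.004, 0], "turn": [0, 0, 0], "claw": 0.045},
    {"linear": [0, 0.005, 0], "turn": [0, 0, 0], "claw": 0.045},
    {"linear": [0, 0.006, 0], "turn": [0, 0, 0], "claw": 0.045},
    {"linear": [0, 0.007, 0], "turn": [0, 0, 0], "claw": 0.045},
    {"linear": [0, 0.007, 0], "turn": [0, 0, 0], "claw": 0.045},
    {"linear": [0, 0.007, 0], "turn": [0, 0, 0], "claw": 0.045},
    {"linear": [0, 0.007, 0], "turn": [0, 0, 0], "claw": 0.045},
  ],
)

```text
time: 14.57
eef_pos: [0.41, 0.2262, 0.0443]
tool_rot: [-1.571, -0.0, 0.628]
force: [0.4, -0.3, -0.8]
opening: 0.647
```

```bash
python3 -c "
from h import *
print(state(),get_obs()['wrist_torque'].round(2)); print(totool(get_obs()['force']),totool(get_obs()['wrist_torque']))"
```

```text
(array([0.41  , 0.2262, 0.0443]), array([-1.5708e+00, -1.0000e-04,  6.2790e-01]), array([ 0.42, -0.25, -0.82]), 0.647, 14.57) [-0.01 -0.03  0.03]
[ 0.19015456  0.82043829 -0.45264341] [-0.01897962 -0.03411863 -0.01728466]
```

Emit:
step_arm(
  plan=[
    {"linear": [0, 0.001, 0], "turn": [0, 0, 0], "claw": 0.045},
    {"linear": [0, 0.002, 0], "turn": [0, 0, 0], "claw": 0.045},
    {"linear": [0, 0.003, 0], "turn": [0, 0, 0], "claw": 0.045},
    {"linear": [0, 0.004, 0], "turn": [0, 0, 0], "claw": 0.045},
    {"linear": [0, 0.005, 0], "turn": [0, 0, 0], "claw": 0.045},
    {"linear": [0, 0.006, 0], "turn": [0, 0, 0], "claw": 0.045},
    {"linear": [0, 0.006, 0], "turn": [0, 0, 0], "claw": 0.045},
    {"linear": [0, 0.006, 0], "turn": [0, 0, 0], "claw": 0.045},
    {"linear": [0, 0.006, 0], "turn": [0, 0, 0], "claw": 0.045},
    {"linear": [0, 0.006, 0], "turn": [0, 0, 0], "claw": 0.045},
  ],
)

```text
time: 15.4
eef_pos: [0.4099, 0.2263, 0.0383]
tool_rot: [-1.571, -0.0, 0.628]
force: [-0.4, 0.4, -1.1]
opening: 0.646
```

```bash
python3 -c "
from h import *
print(state()); print(totool(get_obs()['force']),totool(get_obs()['wrist_torque']))"
```

```text
(array([0.4099, 0.2263, 0.0383]), array([-1.5708e+00, -1.0000e-04,  6.2810e-01]), array([-0.41,  0.45, -1.15]), 0.646, 15.4)
[-0.06824945  1.14726775  0.603938  ] [ 0.05106595 -0.02406075 -0.01496631]
```

Emit:
step_arm(
  plan=[
    {"linear": [0, 0.001, 0], "turn": [0, 0, 0], "claw": 0.045},
    {"linear": [0, 0.002, 0], "turn": [0, 0, 0], "claw": 0.045},
    {"linear": [0, 0.003, 0], "turn": [0, 0, 0], "claw": 0.045},
    {"linear": [0, 0.004, 0], "turn": [0, 0, 0], "claw": 0.045},
    {"linear": [0, 0.005, 0], "turn": [0, 0, 0], "claw": 0.045},
    {"linear": [0, 0.005, 0], "turn": [0, 0, 0], "claw": 0.045},
    {"linear": [0, 0.005, 0], "turn": [0, 0, 0], "claw": 0.045},
    {"linear": [0, 0.005, 0], "turn": [0, 0, 0], "claw": 0.045},
    {"linear": [0, 0.005, 0], "turn": [0, 0, 0], "claw": 0.045},
    {"linear": [0, 0.005, 0], "turn": [0, 0, 0], "claw": 0.045},
  ],
  squeeze=55,
)

```text
time: 16.23
eef_pos: [0.4108, 0.2273, 0.0348]
tool_rot: [-1.57, -0.003, 0.628]
force: [-2.1, 0.3, 8.6]
opening: 0.637
```

```bash
python3 -c "
from h import *
print(state()); print(totool(get_obs()['force']),totool(get_obs()['wrist_torque']))"
```

```text
(array([0.4108, 0.2273, 0.0348]), array([-1.5702, -0.0028,  0.6281]), array([-2.06,  0.31,  8.65]), 0.637, 16.23)
[-1.45936554 -8.65088439  1.46381002] [0.27608741 0.051786   0.30811335]
```

Emit:
step_arm(
  plan=[
    {"linear": [0, 0.001, 0], "turn": [0, 0, 0], "claw": 0.045},
    {"linear": [0, 0.002, 0], "turn": [0, 0, 0], "claw": 0.045},
    {"linear": [0, 0.003, 0], "turn": [0, 0, 0], "claw": 0.045},
    {"linear": [0, 0.004, 0], "turn": [0, 0, 0], "claw": 0.045},
    {"linear": [0, 0.004, 0], "turn": [0, 0, 0], "claw": 0.045},
    {"linear": [0, 0.004, 0], "turn": [0, 0, 0], "claw": 0.045},
    {"linear": [0, 0.004, 0], "turn": [0, 0, 0], "claw": 0.045},
    {"linear": [0, 0.004, 0], "turn": [0, 0, 0], "claw": 0.045},
    {"linear": [0, 0.004, 0], "turn": [0, 0, 0], "claw": 0.045},
    {"linear": [0, 0.004, 0], "turn": [0, 0, 0], "claw": 0.045},
  ],
)

```text
time: 17.07
eef_pos: [0.4091, 0.2259, 0.0287]
tool_rot: [-1.57, 0.002, 0.628]
force: [0.4, 2.2, -7.3]
opening: 0.642
```

```bash
python3 -c "
from h import *
print(state()); print(totool(get_obs()['force']),totool(get_obs()['wrist_torque']))"
```

```text
(array([0.4091, 0.2259, 0.0287]), array([-1.5705,  0.0017,  0.6281]), array([ 0.43,  2.23, -7.25]), 0.642, 17.07)
[1.66812376 7.24812541 1.5518246 ] [ 0.33979797  0.09148456 -0.21123503]
```

The force peaked and then reversed, so it has snapped past the catches. Now press it home.

Emit:
step_arm(
  plan=[
    {"linear": [0, 0.001, 0], "turn": [0, 0, 0], "claw": 0.045},
    {"linear": [0, 0.002, 0], "turn": [0, 0, 0], "claw": 0.045},
    {"linear": [0, 0.003, 0], "turn": [0, 0, 0], "claw": 0.045},
    {"linear": [0, 0.004, 0], "turn": [0, 0, 0], "claw": 0.045},
    {"linear": [0, 0.004, 0], "turn": [0, 0, 0], "claw": 0.045},
    {"linear": [0, 0.004, 0], "turn": [0, 0, 0], "claw": 0.045},
    {"linear": [0, 0.004, 0], "turn": [0, 0, 0], "claw": 0.045},
    {"linear": [0, 0.004, 0], "turn": [0, 0, 0], "claw": 0.045},
    {"linear": [0, 0.004, 0], "turn": [0, 0, 0], "claw": 0.045},
    {"linear": [0, 0.004, 0], "turn": [0, 0, 0], "claw": 0.045},
  ],
)

```text
time: 17.9
eef_pos: [0.4102, 0.226, 0.0273]
tool_rot: [-1.571, -0.0, 0.628]
force: [-4.8, -0.7, 10.8]
opening: 0.641
```

```bash
python3 -c "
from h import *
print(state()); print(totool(get_obs()['force']),totool(get_obs()['wrist_torque']))"
```

```text
(array([0.4102, 0.226 , 0.0273]), array([-1.5708e+00, -3.0000e-04,  6.2780e-01]), array([-4.76, -0.66, 10.82]), 0.641, 17.9)
[ -4.23570428 -10.81845354   2.25781944] [ 0.28382743 -0.02131767  0.96994651]
```

Emit:
step_arm(
  plan=[
    {"linear": [-0.0005, 0.0005, 0], "turn": [0, 0, 0], "claw": 0.045},
    {"linear": [-0.001, 0.001, 0], "turn": [0, 0, 0], "claw": 0.045},
    {"linear": [-0.001, 0.0015, 0], "turn": [0, 0, 0], "claw": 0.045},
    {"linear": [-0.001, 0.0015, 0], "turn": [0, 0, 0], "claw": 0.045},
    {"linear": [-0.001, 0.0015, 0], "turn": [0, 0, 0], "claw": 0.045},
    {"linear": [-0.001, 0.0015, 0], "turn": [0, 0, 0], "claw": 0.045},
    {"linear": [-0.001, 0.0015, 0], "turn": [0, 0, 0], "claw": 0.045},
    {"linear": [-0.001, 0.0015, 0], "turn": [0, 0, 0], "claw": 0.045},
    {"linear": [-0.001, 0.0015, 0], "turn": [0, 0, 0], "claw": 0.045},
    {"linear": [-0.001, 0.0015, 0], "turn": [0, 0, 0], "claw": 0.045},
  ],
)

```text
time: 18.73
eef_pos: [0.4102, 0.226, 0.0273]
tool_rot: [-1.571, -0.002, 0.628]
force: [-5.8, -2.8, 21.2]
opening: 0.642
```

```bash
python3 -c "
from h import *
print(state()); print(totool(get_obs()['force']),totool(get_obs()['wrist_torque']))
s=snapshot('side')[:,:,::-1];t=snapshot('top')[:,:,::-1]
im=np.zeros((520,800,3),np.uint8)
a=cv2.resize(s[220:330,190:370],None,fx=4.4,fy=4.4,interpolation=2);im[:a.shape[0],:a.shape[1]]=a[:520,:800]
cv2.imwrite('pics/f1.png',im);print(state())
"
```

```text
(array([0.4102, 0.226 , 0.0273]), array([-1.5707, -0.0024,  0.6278]), array([-5.77, -2.82, 21.18]), 0.642, 18.73)
[ -6.27760743 -21.19919626   1.10728263] [0.31033085 0.02668768 1.40888971]
(array([0.4102, 0.226 , 0.0272]), array([-1.5706, -0.0023,  0.6279]), array([-6.01, -1.35, 20.66]), 0.635, 18.83)
```

View pics/f1.png

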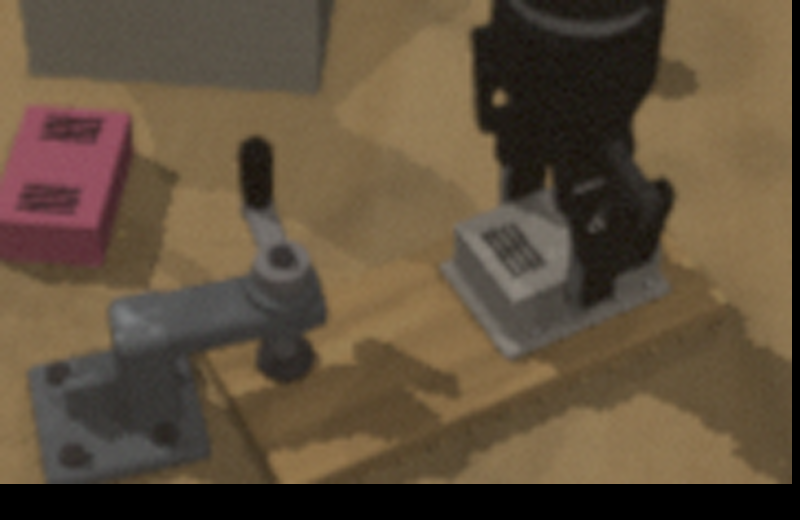

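The final picture shows the cover seated flush on the plate, with the plate rim showing evenly around it and the foot down on the board. The force is holding at about 21 N. I'll hand it in.

```bash
python3 -c "
from station import *
print(close_job())"
```

```text
the job is handed in; nothing more can be done
None
```

The clamp is wound down hard, the cover is snapped flush onto the back half, and the arm is still gripping it and pressing down with about 21 N. I handed the job in at about 19 s.

- **Clamp:** I led the knob about 570° clockwise to roughly 10.9 rad. That is about 4.2 rad, or two thirds of a turn, past first touch. The foot's contact shows in the picture; I did not measure its force.
- **Cover:** I carried the white cover round the front of the cabinet and lowered it over the posts with almost no side force. The downward force read about 9 N just before the snap, then reversed as the cover dropped past the catches.
- **Flush check:** The tool ended at 27.3 mm height, against 27.2 mm expected for a flush cover, and did not move when I added another 10 N. The last side picture also shows it flush. A side load of about 6 N remains, with no effect seen.
- **Disagreement:** The two cameras placed the housing up to about 6 mm apart in y. I aimed between them, and the fit went on cleanly.
- **Not checked:** I did not move the spool or the glue stick and felt no contact, but I did not look at them again at the end.

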